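Aim the inspection lamp and hold a wrench up in its light

ROBOT

A 6-joint arm with a two-finger parallel gripper is mounted at the origin on the work surface. World frame = base frame: x ahead of the robot, y to its left, z up, the work surface at z = 0. Lengths are in m, angles in rad, forces in N, time in s.
With the tool pointing down it reaches from about 0.3 to 0.875 m from the base axis. Payload 6.4 kg.
Tool frame: the origin (TCP) lies at the very end of the fingers, on their centre line; the grasp point (between the pads) lies 19 mm behind it; z points along the fingers, y is the line along which they close (so a half turn about z gives the same grasp; the last joint's range is limited). The gripper opens to 85 mm and grips with 20 to 120 N. Pads are 22 mm wide; open, the fingers measure 114 mm over their backs; the gripper's body (76 mm by 85 mm) begins 54 mm behind the grasp point. The pads swing forward as they close: fully open they stand 13 mm farther back than shut.
Start: joints at [1.043, 0.181, 1.607, -0, 1.354, -0.206], TCP at [0.182, 0.546, 0.231] pointing down, gripper open.
Joint ranges: [-2.99, 2.99], [-0.89, 2.07], [0.3, 2.58], [-1.14, 4.28], [0, 2.63], [-3.12, 3.12]. Speed limits (rad/s): [2.57, 2.57, 3.01, 3.14, 3.14, 3.14].

INTERFACE

Orientations are given as a unit quaternion [w, x, y, z].
In Python, from bench import ctrl, camera, calibration, order, outline_of gives the robot as it stands.
- The arm moves only by the tool move_arm, never from a script. Its argument "series" is a list that holds one entry, the list of rows, each a list of 5 numbers: the opening, from 0 (shut) to 1 (fully open), then the shift along the tool's x, y, z in mm, then the turn about the tool's z in rad. A call has exactly 10 rows; each row is the pose to reach, as a shift and turn from the pose commanded when the call began, along the tool's axes at that moment; what a row does not reach only later rows make up. A row lasts 1/12 s, in which the tool goes at most 41.7 mm and 7.16 degrees, less where a joint would pass 70% of its speed; a pose out of reach is approached as far as the arm can. A call with a gripper value outside its range is refused whole. The fingers move at their own pace and stop on an object; the grip force is fixed at half the most. Time passes only in rows, so rows that repeat a pose let the fingers close, or fill a call up. It gives the time, the measured TCP pose, the force, the opening and the grip force at its end, in the units of the state.
- ctrl.get_obs(): the state, without advancing time (a new reading comes with each control period).
- camera(name): name is "scene" or "top" or "wrist"; returns (picture, depth): 480x640x3 uint8, blue, green, red; 480x640 float32, m along the optical axis (not along the pixel's ray), 0 where there is no reading.
- calibration(name): a dict with "intrinsics" (3x3 intrinsics, pixels), "rvec" (rotation vector, rad) and "tvec" (3), from world to camera coordinates, as OpenCV has them. Camera axes: x right, y down, z forward; pixel columns grow to the right and rows downward; lengths in m; the calibration is good to about 2 mm. The wrist camera is an equidistant fisheye: a pixel r from the principal point sees the ray r / f radians off the axis. A picture is of the moment at which its call begins: read the wrist's pose just before it. calibration takes no time and is no camera call; for the wrist camera it gives the pose at the moment of the call.
- order.hand_in(): hands the job in; it is judged then, once.
Trained networks look in the newest picture that a camera, given by its name, has taken for a name from the list of things; names that differ only in an ending like _2 or _b are one class to them, and where a whole thing is asked for, a point or a joint stands for the part that bears it (a point fixed in the world has none). Each returns a list of dicts, best first, with "conf" (0 to 1); they miss things now and then, are a little off and sometimes report something else, mostly with a low value. They report only what shows in the picture. A call takes as long as a camera call. They do not tell look-alikes from the thing itself.
- outline_of(target, camera): "region" (480x640 bool, what is visible of it) and "bbox" ([centre column, centre row, width, height] in pixels, round what is visible of it).
The state is a dict: "time_s": time; "q": joint angles; "dq": joint speeds; "joint_efforts": joint torques, N m; "eef_pos": TCP position; "eef_rot": TCP orientation; "wrist_force": force on the tool from outside, world axes, zero at the start; "torque": the same for the moment, N m; "opening": opening from 0.0 (shut) to 1.0 (fully open); "grasp_force": force on a finger pad.
Only numpy, scipy, OpenCV 4.12 (cv2) and the standard library are available. Lean on these libraries where they do the work, as an engineer would, in place of code of your own. Each camera call takes 0.05 s, during which the arm holds its last target. There are 200 camera calls.

TASK

Check the red-sleeved wrench for cracks: first turn the black knob of the inspection lamp until the lamp's red pointer lines up with the green mark on its dial, and let go of the knob. Then draw the red-sleeved wrench out of its slot in the wooden rack, turn it level and keep it held up in the light, centred above the inspection pad and at least 100 mm above the bench. Finish while still holding it there, still and level, with the pointer still on the mark; leave the other wrenches, the jar and the funnel where they stand.

Things in the scene. Friction and masses are not known exactly. Their poses are not given: they have to be found in the camera images.
- knob_grip (a point): the lamp's aim knob: a black upright bar, 46 mm long, 14 mm thick, 34 mm high, its top 79 mm above the bench, on the robot's side of the blue lamp base (top of base 40 mm above the bench). The point lies on its vertical turning axis, 66 mm above the bench. Its x axis runs along the bar; it turns with the knob.
- knob (a joint): turn of the knob in rad, counter-clockwise from above positive; starts between 0.6 and 1.35 and brings the pointer on the mark at 0 (turn clockwise). It turns lightly (about 0.04 N m) from -1.0 to 2.4 and stays where it is left.
- aim (a joint): turn of the lamp head with its red pointer in rad, counter-clockwise from above positive; 0 = pointer on the green mark and light aimed at the pad. Geared to the knob: it turns the same way by 0.4 of the knob's turn.
- pointer_tip (a point): outer end of the red pointer (4 mm wide, reaching 45 mm from the head's turning axis) just over the white dial, 46 mm above the bench.
- mark (a point): green mark on the white dial (5 mm wide, from 45 to 61 mm from the head's turning axis), 43 mm above the bench; the point lies 50 mm from that axis. The lamp head behind the dial rises to 92 mm above the bench. Axes: those of the lamp base (x away from the robot side, y from the head's axis to the mark).
- pad_centre (a point): centre of the top of the inspection pad: a black rubber square, 110 mm a side, 4 mm thick, with a yellow ring 92 mm across, fixed on the bench in front of the lamp.
- rack: fixed sloping wooden rack, 200 mm wide (y), about 120 mm deep (x), top edge 87 mm above the bench. Three pockets along y (at -68, 0, 68 mm), 21 x 11 mm, 45 mm deep, lean 50 degrees from upright (the wrenches sag some 6 degrees more) towards its -x side (the robot): wrenches are drawn out along the slope, upwards and towards -x. Origin: centre of its underside.
- red_wrench_mid (a point): chrome wrench with red sleeve in one of the rack's pockets (which varies): 150 mm long, 17 wide, 8 thick; sleeve 44 long, 20 wide, 11 thick; open jaw 26 wide at its upper end; about 120 g. Point: sleeve's middle, 80 mm from the lower end, 35 mm outside the pocket. Axes: z along the wrench to the jaw, y across its thickness (level in the rack), x across its width. This is the wrench to take.
- blue_wrench_mid (a point): chrome wrench with blue sleeve in one of the rack's pockets (which varies): 150 mm long, 17 wide, 8 thick; sleeve 44 long, 20 wide, 11 thick; open jaw 26 wide at its upper end; about 120 g. Point: sleeve's middle, 80 mm from the lower end, 35 mm outside the pocket. Axes: z along the wrench to the jaw, y across its thickness (level in the rack), x across its width. Leave it.
- black_wrench_mid (a point): chrome wrench with black sleeve in one of the rack's pockets (which varies): 150 mm long, 17 wide, 8 thick; sleeve 44 long, 20 wide, 11 thick; open jaw 26 wide at its upper end; about 120 g. Point: sleeve's middle, 80 mm from the lower end, 35 mm outside the pocket. Axes: z along the wrench to the jaw, y across its thickness (level in the rack), x across its width. Leave it.
- red_wrench: the same red-sleeved wrench; origin at its lower end, axes as above.
- jar_mid (a point): closed glass jar with a steel lid, 64 mm across, 85 mm tall, standing loose; point at its middle. Leave it.
- funnel_mid (a point): yellow plastic funnel standing mouth down, 84 mm across, 80 mm tall, loose; point at its middle. Leave it.
Mind the look-alikes: they are no part of the job. Of the things that look like the part that bears pad_centre, the smallest one is meant.

How it is judged:
By the outcome, as a careful person would: the job done as asked, in the order asked, and still so for the second after the job is handed in, while the arm keeps its last pose, push and grip.
It also fails if it takes over 48 s, if anything falls off the work surface, if the arm or the gripper's body presses on something with over 40 N, if the wrist force passes 120 N, or if a joint passes its speed limit or range.

## Working session

There is one attempt and no reset: what is moved stays moved. The work goes in short steps, Python scripts to look and compute and a tool call to move; the robot and the scene stay as the last step left them, time stands still between calls to the robot, and variables do not carry over. Pictures are saved under pics/ and viewed, at most 10 in all, crops included, and the job is handed in when it is done.

Besides the shell and the picture viewer there is one more tool, called after ">>>" as name(argument=value, ...) on one line, values as JSON. move_arm: Moves the arm, as the interface text tells. Its arguments: {"type":"object","properties":{"series":{"type":"array","items":{"type":"array","items":{"type":"array","items":{"type":"number"}}}}},"required":["series"]}

```bash
mkdir -p pics; ls
cat > h.py <<'E'
import numpy as np, cv2
from bench import ctrl, camera, calibration, order, outline_of
def proj(P,n):
    c=calibration(n);return cv2.projectPoints(np.float64(P).reshape(-1,1,3),np.float64(c['rvec']),np.float64(c['tvec']),np.float64(c['intrinsics']),None)[0].reshape(-1,2)
def cloud(d,n):
    c=calibration(n);K=np.array(c['intrinsics']);v,u=np.mgrid[:480,:640]
    p=np.stack([(u-K[0,2])/K[0,0]*d,(v-K[1,2])/K[1,1]*d,d],-1)
    R=cv2.Rodrigues(np.float64(c['rvec']))[0]
    w=(p-np.ravel(c['tvec']))@R; w[d<=0]=np.nan; return w
E
python3 - <<'E'
from h import *
for n in ['scene','top']:
    im,d=camera(n); cv2.imwrite(f'pics/{n}0.png',im); w=cloud(d,n); np.save(f'{n}0.npy',w)
    for t in ['knob_grip','pointer_tip','mark','pad_centre','rack','red_wrench','jar_mid','funnel_mid']:
        for r in outline_of(t,n)[:3]:
            m=r['region']; P=w[m]; P=P[~np.isnan(P[:,0])]
            if len(P): print(n,t,round(r['conf'],2),np.round(r['bbox']),'med',np.median(P,0).round(3),'lo',np.percentile(P,3,0).round(3),'hi',np.percentile(P,97,0).round(3))
print(calibration('wrist')); o=ctrl.get_obs();print(o['eef_pos'],o['eef_rot'])
E
```

```text
pics
scene knob_grip 0.62 [391. 180.  22.  19.] med [0.49  0.265 0.065] lo [0.426 0.248 0.023] hi [0.503 0.305 0.082]
scene pointer_tip 0.76 [418. 204.  29.  31.] med [0.61  0.219 0.083] lo [0.588 0.198 0.049] hi [0.629 0.272 0.092]
scene mark 0.74 [412. 212. 119.  79.] med [0.599 0.232 0.042] lo [0.455 0.182 0.006] hi [0.671 0.32  0.088]
scene pad_centre 0.92 [357. 259.  72.  47.] med [0.584 0.07  0.006] lo [0.525 0.017 0.003] hi [0.637 0.126 0.009]
scene pad_centre 0.89 [211. 268.  94.  65.] med [ 0.406 -0.174  0.007] lo [ 0.334 -0.243  0.004] hi [ 0.477 -0.099  0.01 ]
scene pad_centre 0.89 [326. 170.  70.  40.] med [0.297 0.242 0.007] lo [0.216 0.167 0.004] hi [0.369 0.32  0.011]
scene rack 0.94 [237. 357. 133. 120.] med [ 0.665 -0.274  0.05 ] lo [ 0.621 -0.361  0.009] hi [ 0.703 -0.171  0.086]
scene red_wrench 0.79 [168. 312.  32.  60.] med [ 0.564 -0.325  0.101] lo [ 0.45  -0.331  0.002] hi [ 0.601 -0.296  0.135]
scene red_wrench 0.64 [356. 260.  70.  48.] med [0.585 0.069 0.006] lo [0.527 0.017 0.003] hi [0.636 0.125 0.009]
scene jar_mid 0.55 [406. 305.  41.  58.] med [0.779 0.
[... 987 characters left out ...]
9. 203.  18.  40.] med [ 0.555 -0.319  0.105] lo [ 0.513 -0.327  0.071] hi [ 0.605 -0.316  0.135]
top jar_mid 0.91 [294. 145.  31.  40.] med [0.753 0.023 0.082] lo [ 0.736 -0.004  0.009] hi [0.789 0.051 0.087]
top funnel_mid 0.72 [305. 316.  42.  39.] med [0.399 0.054 0.024] lo [0.366 0.02  0.004] hi [0.435 0.091 0.077]
{'intrinsics': array([[371.64829954,   0.        , 315.25829009],
       [  0.        , 371.64829954, 233.51464291],
       [  0.        ,   0.        ,   1.        ]]), 'rvec': array([-2.36752821, -1.70605222, -0.2276125 ]), 'tvec': array([-0.57560405, -0.03394472,  0.37756819])}
[0.18186726 0.54552046 0.23133026] [2.21431647e-05 1.60210716e-01 9.87082836e-01 3.21053857e-05]
```

View pics/scene0.png

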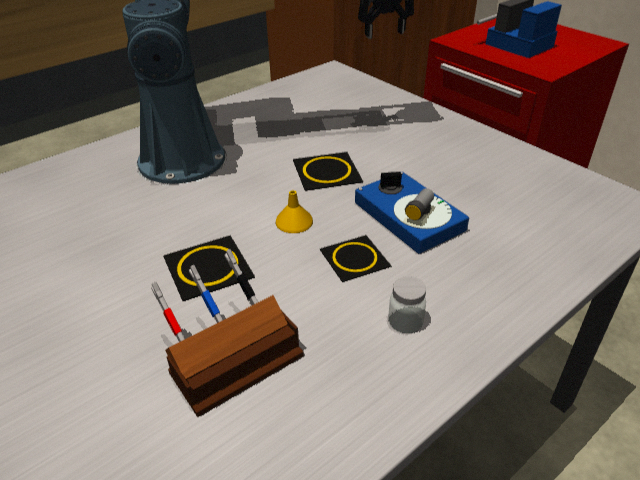

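View pics/top0.png

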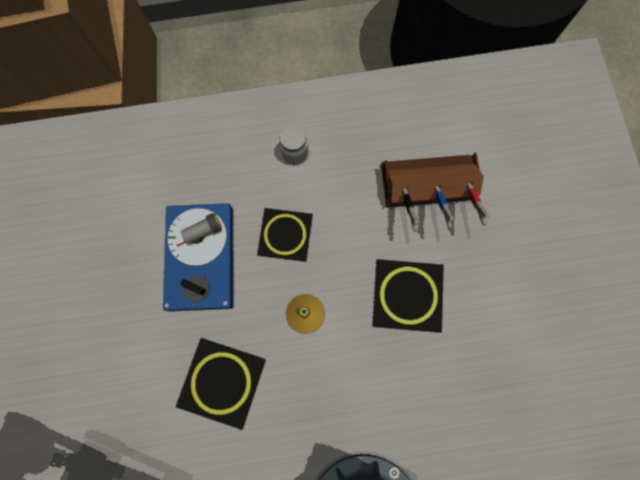

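Run:
```python
from h import *
for n in ['scene','top']:
    w=np.load(f'{n}0.npy'); im=cv2.imread(f'pics/{n}0.png'); hsv=cv2.cvtColor(im,cv2.COLOR_BGR2HSV).astype(int)
    H,S,V=hsv[...,0],hsv[...,1],hsv[...,2]
    x,y,z=w[...,0],w[...,1],w[...,2]
    def fit(m,l):
        P=w[m]; c,s,a=cv2.minAreaRect(np.float32(P[:,:2]*1000)); pc=np.linalg.svd(P[:,:2]-P[:,:2].mean(0))[2][0]
        print(n,l,m.sum(),'rect',np.round(c,1),np.round(s,1),round(a,1),'pca deg',np.degrees(np.arctan2(pc[1],pc[0])).round(1),'mean',P.mean(0).round(4),'zmax',P[:,2].max().round(3))
    with np.errstate(invalid='ignore'):
        fit((abs(x-.487)<.04)&(abs(y-.267)<.04)&(z>.07),'knob')
        fit((x>.42)&(x<.7)&(y>.16)&(y<.36)&(z>.025)&(z<.05)&(H>95)&(H<130)&(S>120),'base')
        L=(abs(x-.59)<.08)&(abs(y-.25)<.08)
        fit(L&(H>45)&(H<90)&(S>80),'green'); fit(L&((H<8)|(H>172))&(S>120),'redptr')
        fit(L&(z>.075),'head')
        fit((abs(x-.58)<.07)&(abs(y-.07)<.07)&(V<60)&(z<.02),'pad'); fit((abs(x-.58)<.07)&(abs(y-.07)<.07)&(H>20)&(H<35)&(S>120),'ring')
        W=(x>.4)&(x<.64)&(y<-.1)&(y>-.4)&(z>.05)
        fit(W&((H<8)|(H>172))&(S>150),'redsleeve'); fit(W&(H>100)&(H<130)&(S>120),'blue')
        fit((x>.55)&(x<.75)&(y<-.13)&(y>-.42)&(z>.07)&(H<20)&(S>80)&~((H<6)&(S>180)),'rack')
    c=calibration(n); print('mark/ptr px', np.argwhere(L&(H>45)&(H<90)&(S>80)).mean(0), np.argwhere(L&((H<8)|(H>172))&(S>120)).mean(0))
im=cv2.imread('pics/top0.png');cv2.imwrite('pics/c1.png',np.hstack([cv2.resize(im[195:320,155:255],(400,500),interpolation=2),cv2.resize(im[145:245,375:495],None,fx=3.3,fy=5,interpolation=2)[:500,:396]]))
```

```text
scene knob 140 rect [487.9 268.1] [46.1 17.9] 56.9 pca deg 56.2 mean [0.4894 0.2669 0.0773] zmax 0.083
scene base 2223 rect [558.9 258. ] [140.9 225.7] 82.9 pca deg -1.7 mean [0.5673 0.2374 0.039 ] zmax 0.049
scene green 11 rect [601.9 307.3] [ 5.2 17.4] 7.6 pca deg 90.9 mean [0.6026 0.3076 0.0443] zmax 0.047<stdin>:7: RuntimeWarning: Mean of empty slice.
<stdin>:8: RuntimeWarning: Mean of empty slice.
Traceback (most recent call last):
ValueError: zero-size array to reduction operation maximum which has no identity
```

```bash
cat > m.py <<'E'
from h import *
for n in ['scene','top']:
    w=np.load(f'{n}0.npy'); im=cv2.imread(f'pics/{n}0.png'); hsv=cv2.cvtColor(im,cv2.COLOR_BGR2HSV).astype(int)
    H,S,V=hsv[...,0],hsv[...,1],hsv[...,2]
    x,y,z=w[...,0],w[...,1],w[...,2]
    def fit(m,l):
        if m.sum()<5: print(n,l,'none');return
        P=w[m]; c,s,a=cv2.minAreaRect(np.float32(P[:,:2]*1000)); pc=np.linalg.svd(P-P.mean(0))[2][0]
        print(n,l,m.sum(),'rect',np.round(c,1),np.round(s,1),round(a,1),'pca',pc.round(3),'mean',P.mean(0).round(4),'zmax',P[:,2].max().round(3))
    with np.errstate(invalid='ignore'):
        fit((abs(x-.487)<.04)&(abs(y-.267)<.04)&(z>.07),'knob')
        fit((x>.42)&(x<.7)&(y>.16)&(y<.36)&(z>.025)&(z<.05)&(H>95)&(H<130)&(S>120),'base')
        L=(abs(x-.59)<.08)&(abs(y-.25)<.08)
        fit(L&(H>45)&(H<90)&(S>80),'green'); fit(L&((H<8)|(H>172))&(S>90)&(z<.06),'redptr')
        fit(L&(z>.035)&(z<.05)&(S<40)&(V>130),'dial')
        fit((abs(x-.58)<.07)&(abs(y-.07)<.07)&(V<60)&(z<.02),'pad'); fit((abs(x-.58)<.07)&(abs(y-.07)<.07)&(H>20)&(H<35)&(S>120),'ring')
        W=(x>.4)&(x<.64)&(y<-.1)&(y>-.4)&(z>.05)
        fit(W&((H<8)|(H>172))&(S>150),'redsleeve'); fit(W&(H>100)&(H<130)&(S>120),'blue')
        fit(W&(y<-.29),'redwrench')
        fit((x>.58)&(x<.75)&(y<-.13)&(y>-.42)&(z>.075)&(z<.09)&(H<20),'rack')
        yy=np.arange(-.33,-.17,.04)
        if n=='top':
          for q in [-.285,-.215]:
            m=(abs(y-q)<.004)&(x>.5)&(x<.75); P=w[m]; P=P[np.argsort(P[:,0])]; print('profile',q,(P[::2][:,[0,2]]*1000).round().astype(int).tolist())
im=cv2.imread('pics/top0.png');cv2.imwrite('pics/c1.png',np.hstack([cv2.resize(im[195:320,155:255],(400,500),interpolation=2),cv2.resize(im[145:245,380:475+5],(400,500),interpolation=2)]))
E
python3 m.py
```

```text
scene knob 140 rect [487.9 268.1] [46.1 17.9] 56.9 pca [ 0.557  0.831 -0.004] mean [0.4894 0.2669 0.0773] zmax 0.083
scene base 2223 rect [558.9 258. ] [140.9 225.7] 82.9 pca [ 0.999 -0.03  -0.017] mean [0.5673 0.2374 0.039 ] zmax 0.049
scene green 11 rect [601.9 307.3] [ 5.2 17.4] 7.6 pca [ 0.019 -0.993  0.114] mean [0.6026 0.3076 0.0443] zmax 0.047
scene redptr none
scene dial 851 rect [597.3 259.8] [135.4 123.7] 81.3 pca [ 0.852  0.523 -0.001] mean [0.6048 0.2561 0.0435] zmax 0.049
scene pad 1501 rect [581.4  70.9] [109.9 111.5] 73.2 pca [0.679 0.734 0.   ] mean [0.5852 0.0682 0.0057] zmax 0.011
scene ring 418 rect [580.4  72.5] [95.3 97.5] 10.1 pca [ 0.67  -0.743 -0.002] mean [0.5822 0.0707 0.006 ] zmax 0.011
scene redsleeve 219 rect [ 590.2 -333.2] [24.5 65.3] 61.8 pca [ 0.807 -0.106 -0.581] mean [ 0.5778 -0.3265  0.0946] zmax 0.109
scene blue 221 rect [ 579.7 -228.4] [68.9 47.6] 85.5 pca [ 0.823  0.097 -0.56 ] mean [ 0.5821 -0.2572  0.094 ] zmax 0.109
scene redwrench 1442 rect [ 575.9 -325.8] [128.   71.5] 0.0 pca [ 0.9   -0.064 -0.431] mean [ 0.6055 -0.3276  0.0855] zmax 0.139
[... 3911 characters left out ...]
], [635, 79], [637, 78], [640, 77], [640, 76], [643, 73], [644, 71], [646, 70], [648, 65], [649, 68], [651, 67], [653, 61], [654, 64], [654, 63], [658, 59], [658, 60], [660, 58], [661, 57], [663, 56], [665, 55], [666, 54], [668, 50], [671, 49], [672, 48], [674, 48], [675, 50], [676, 49], [679, 46], [679, 46], [680, 50], [681, 48], [683, 47], [684, 47], [686, 49], [687, 50], [688, 47], [691, 46], [704, 15], [705, 12], [713, -2], [713, -1], [714, 1], [716, -2], [717, 0], [718, 0], [719, 1], [720, -1], [723, -3], [724, 1], [725, 0], [728, 1], [729, -5], [730, 0], [731, -3], [733, -3], [734, 1], [736, -2], [737, 1], [739, 1], [740, 0], [741, 1], [742, 1], [744, 1], [745, -2], [747, 0], [749, 2]]
```

View pics/c1.png

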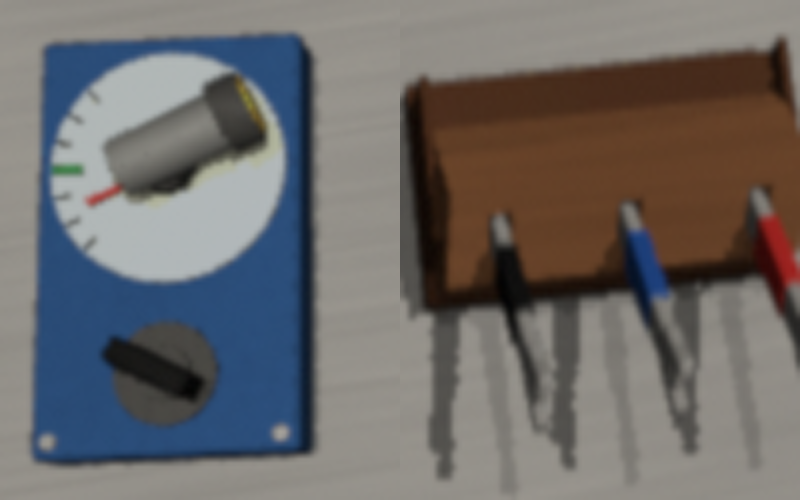

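>>> move_arm(series=[[[0.7, -40, -18, 0, -0.12], [0.7, -80, -35, 8, -0.24], [0.7, -120, -53, 16, -0.36], [0.7, -160, -70, 25, -0.48], [0.7, -198, -87, 33, -0.6], [0.7, -236, -104, 41, -0.72], [0.7, -273, -120, 49, -0.84], [0.7, -310, -137, 57, -0.96], [0.7, -345, -152, 70, -1.08], [0.7, -378, -167, 81, -1.2]]])

```text
time_s: 1.73
eef_pos: [0.4607, 0.2925, 0.1614]
eef_rot: [0.001, -0.401, 0.916, 0.0]
wrist_force: [0.5, 0.7, -0.2]
opening: 0.7
grasp_force: 0.0
```

>>> move_arm(series=[[[0.7, 0, 0, 0, -0.1], [0.7, 0, 0, 0, -0.1], [0.7, 0, 0, 20, -0.1], [0.7, 0, 0, 40, -0.1], [0.7, 0, 0, 40, -0.1], [0.7, 0, 0, 40, -0.1], [0.7, 0, 0, 40, -0.1], [0.7, 0, 0, 40, -0.1], [0.7, 0, 0, 40, -0.1], [0.7, 0, 0, 40, -0.1]]])

```text
time_s: 2.57
eef_pos: [0.4598, 0.2942, 0.1223]
eef_rot: [0.001, -0.444, 0.896, -0.0]
wrist_force: [0.3, 0.5, -0.2]
opening: 0.7
grasp_force: 0.0
```

Run:
```python
from h import *
im,d=camera('wrist'); cv2.imwrite('pics/w1.png',im)
c=calibration('wrist');o=ctrl.get_obs();print(o['eef_pos'],o['eef_rot'],o['time_s'])
R=cv2.Rodrigues(np.float64(c['rvec']))[0];K=c['intrinsics'];t=np.ravel(c['tvec'])
P=np.float64([[.4875,.268,.079]])
p=P@R.T+t
print(cv2.fisheye.projectPoints(p[:,None],np.zeros(3),np.zeros(3),np.float64(K),np.zeros(4))[0])
for r in outline_of('knob_grip','wrist')[:2]: print(r['conf'],r['bbox'])
```

```text
[0.45967247 0.29408193 0.12213079] [ 7.06734408e-04 -4.43660403e-01  8.96194702e-01 -6.24018751e-05] 2.6167
[[[244.01989601 254.33026132]]]
0.97 [255.3, 248.1, 50.0, 87.9]
```

View pics/w1.png

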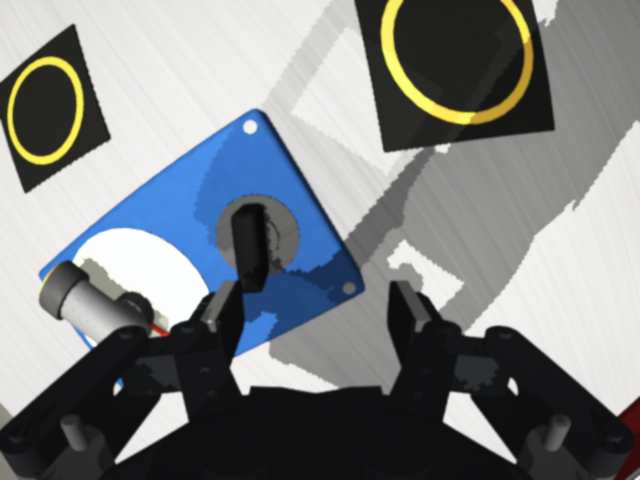

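>>> move_arm(series=[[[0.7, 2, -20, 0, -0.03], [0.7, 4, -38, 0, -0.06], [0.7, 4, -38, 0, -0.06], [0.7, 4, -38, 25, -0.06], [0.7, 4, -38, 50, -0.06], [0.7, 4, -38, 70, -0.06], [0.7, 4, -38, 70, -0.06], [0.1, 4, -38, 70, -0.06], [0.1, 4, -38, 70, -0.06], [0.1, 4, -38, 70, -0.06]]])

```text
time_s: 3.5
eef_pos: [0.4883, 0.2681, 0.0531]
eef_rot: [0.001, -0.47, 0.882, -0.0]
wrist_force: [-0.5, 0.2, 1.0]
opening: 0.28
grasp_force: 0.0
```

>>> move_arm(series=[[[0.0, 0, 0, 0, 0], [0.0, 0, 0, 0, 0], [0.0, 0, 0, 0, 0], [0.0, 0, 0, 0, 0], [0.0, 0, 0, 0, 0.1], [0.0, 0, 0, 0, 0.2], [0.0, 0, 0, 0, 0.3], [0.0, 0, 0, 0, 0.4], [0.0, 0, 0, 0, 0.5], [0.0, 0, 0, 0, 0.6]]])

```text
time_s: 4.33
eef_pos: [0.4872, 0.2688, 0.0533]
eef_rot: [0.001, -0.186, 0.982, 0.001]
wrist_force: [-5.7, 2.9, 7.0]
opening: 0.155
grasp_force: 59.3
```

>>> move_arm(series=[[[0.0, 0, 0, 0, 0.1], [0.0, 0, 0, 0, 0.2], [0.0, 0, 0, 0, 0.3], [0.0, 0, 0, 0, 0.4], [0.0, 0, 0, 0, 0.48], [0.0, 0, 0, 0, 0.48], [0.0, 0, 0, 0, 0.48], [0.0, 0, 0, 0, 0.48], [0.0, 0, 0, 0, 0.48], [0.0, 0, 0, 0, 0.48]]])

```text
time_s: 5.17
eef_pos: [0.4871, 0.2689, 0.0533]
eef_rot: [0.0, 0.05, 0.999, 0.001]
wrist_force: [-4.5, 4.3, 6.8]
opening: 0.155
grasp_force: 59.3
```

```bash
cat > lamp.py <<'E'
from h import *
import sys
k=sys.argv[1]
a,d=camera('top'); b,d2=camera('wrist')
o=ctrl.get_obs();print(o['eef_pos'],o['eef_rot'],o['wrist_force'],o['time_s'])
h=np.array(proj([.597,.259,.046],'top')[0]).round().astype(int)
A=cv2.resize(a[h[1]-30:h[1]+60,h[0]-45:h[0]+45],(400,400),interpolation=2)
B=cv2.resize(b,(400,300)); B=np.vstack([B,np.zeros((100,400,3),np.uint8)])
cv2.imwrite(f'pics/l{k}.png',np.hstack([A,B]))
w=cloud(d,'top');hsv=cv2.cvtColor(a,cv2.COLOR_BGR2HSV).astype(int);H,S=hsv[...,0],hsv[...,1]
L=(abs(w[...,0]-.59)<.08)&(abs(w[...,1]-.25)<.08)
for n,m in [('green',L&(H>45)&(H<90)&(S>70)),('red',L&((H<8)|(H>172))&(S>80)&(w[...,2]<.06))]:
    P=w[m]; v=P.mean(0)[:2]-[.597,.259]; print(n,m.sum(),P.mean(0).round(4),np.degrees(np.arctan2(v[1],v[0])).round(1))
E
python3 lamp.py 1
```

```text
[0.4870926  0.26885076 0.05323188] [3.24738475e-04 5.02553240e-02 9.98735882e-01 9.66544535e-04] [-4.54285124  4.03839477  7.69940656] 5.2667
green 0 [nan nan nan] nan
red 10 [0.5996 0.292  0.0472] 85.5lamp.py:13: RuntimeWarning: Mean of empty slice.
  P=w[m]; v=P.mean(0)[:2]-[.597,.259]; print(n,m.sum(),P.mean(0).round(4),np.degrees(np.arctan2(v[1],v[0])).round(1))
  ret = um.true_divide(
```

View pics/l1.png

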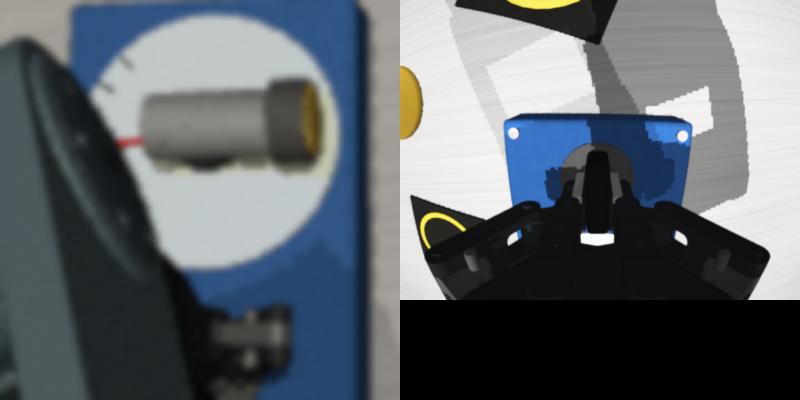

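>>> move_arm(series=[[[0.0, 0, 0, 0, 0.02], [0.0, 0, 0, 0, 0.02], [0.6, 0, 0, 0, 0.02], [0.6, 0, 0, 0, 0.02], [0.6, 0, 0, 0, 0.02], [0.6, 0, 0, 0, 0.02], [0.6, 0, 0, -30, 0.02], [0.6, 0, 0, -70, 0.02], [0.6, 0, -30, -100, 0.02], [0.6, 0, -70, -110, 0.02]]])

```text
time_s: 6.1
eef_pos: [0.4831, 0.1997, 0.1665]
eef_rot: [0.004, 0.058, 0.998, 0.001]
wrist_force: [0.8, -0.9, 0.1]
opening: 0.599
grasp_force: 0.0
```

>>> move_arm(series=[[[0.6, 0, -40, 0, 0], [0.6, 0, -80, 0, 0], [0.6, 0, -120, 0, 0], [0.6, 0, -160, 0, 0], [0.6, 0, -200, 0, 0], [0.6, 0, -240, 0, 0], [0.6, 0, -280, 0, 0], [0.6, 0, -320, 0, 0], [0.6, 0, -360, 0, 0], [0.6, 0, -400, 0, 0]]])

```text
time_s: 6.93
eef_pos: [0.4313, -0.2011, 0.1615]
eef_rot: [0.0, 0.061, 0.998, -0.0]
wrist_force: [0.6, -0.5, 0.7]
opening: 0.6
grasp_force: 0.0
```

```bash
sed -i 's/^B=.*/w1=a\[130:250,370:490\]; B=cv2.resize(w1,(400,400),interpolation=2)/' lamp.py
cat >> lamp.py <<'E'
np.save('t.npy',w); s,d=camera('scene'); ws=cloud(d,'scene'); cv2.imwrite('pics/s_%s.png'%k,s)
for n,ww,im in [('top',w,a),('scene',ws,s)]:
    hsv=cv2.cvtColor(im,cv2.COLOR_BGR2HSV).astype(int);H,S=hsv[...,0],hsv[...,1];x,y,z=ww[...,0],ww[...,1],ww[...,2]
    m=(x>.4)&(x<.63)&(y<-.28)&(y>-.37)&(z>.05)&((H<6)|(H>174))&(S>160)
    P=ww[m];print(n,'sleeve',m.sum(),P.mean(0).round(4),P.min(0).round(3),P.max(0).round(3))
    m=(x>.4)&(x<.59)&(y<-.28)&(y>-.37)&(z>.05); P=ww[m]
    l=cv2.fitLine(np.float32(P),cv2.DIST_HUBER,0,.01,.01).ravel(); print('line',l.round(4),len(P))
    m=(x>.45)&(x<.52)&(y>.23)&(y<.31)&(z>.07); P=ww[m][:,:2]; pc=np.linalg.svd(P-P.mean(0))[2][0]; print('knob',P.mean(0).round(4),np.degrees(np.arctan(pc[1]/pc[0])).round(2))
E
python3 lamp.py 2
```

```text
[ 0.43146877 -0.20474732  0.16192298] [ 6.87104315e-04  6.34865864e-02  9.97981348e-01 -1.48642756e-03] [ 1.0883354   0.30537179 -0.29681744] 7.0333
green 7 [0.6027 0.3103 0.042 ] 83.7
red 12 [0.6003 0.2942 0.0465] 84.6lamp.py:18: RuntimeWarning: Mean of empty slice.
  P=ww[m];print(n,'sleeve',m.sum(),P.mean(0).round(4),P.min(0).round(3),P.max(0).round(3))
  ret = um.true_divide(
Traceback (most recent call last):
  File "lamp.py", line 18, in <module>
    P=ww[m];print(n,'sleeve',m.sum(),P.mean(0).round(4),P.min(0).round(3),P.max(0).round(3))
                                                        ~~~~~^^^
ValueError: zero-size array to reduction operation minimum which has no identity
```

View pics/l2.png

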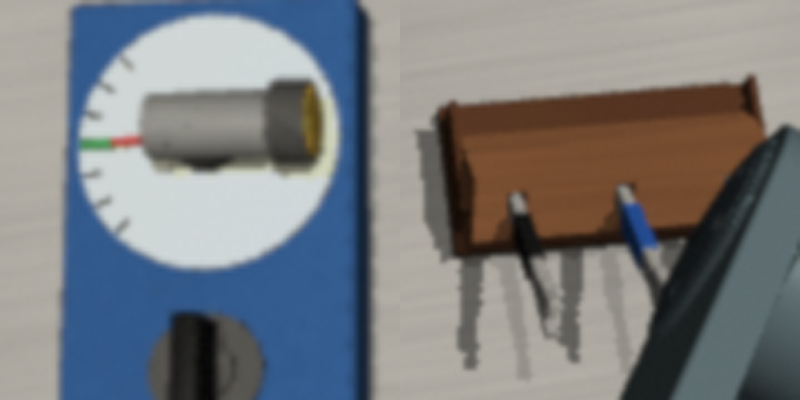

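>>> move_arm(series=[[[0.6, 0, -20, -30, 0], [0.6, -20, -40, -60, 0], [0.6, -45, -60, -90, 0], [0.6, -75, -80, -90, 0], [0.6, -105, -98, -90, 0], [0.6, -135, -98, -90, 0], [0.6, -160, -98, -90, 0], [0.6, -183, -98, -90, 0], [0.6, -183, -98, -90, 0], [0.6, -183, -98, -90, 0]]])

```text
time_s: 7.92
eef_pos: [0.6025, -0.3163, 0.2501]
eef_rot: [-0.001, 0.059, 0.998, 0.001]
wrist_force: [-0.6, 0.0, 1.4]
opening: 0.596
grasp_force: 0.0
```

```bash
cat >> h.py <<'E'
def wcloud(d):
    c=calibration('wrist');K=np.float64(c['intrinsics']);v,u=np.mgrid[:480,:640]
    n=cv2.fisheye.undistortPoints(np.stack([u,v],-1).reshape(-1,1,2).astype(np.float64),K,np.zeros(4)).reshape(480,640,2)
    th=np.hypot((u-K[0,2]),(v-K[1,2]))/K[0,0]
    p=np.concatenate([n*d[...,None],d[...,None]],-1)
    R=cv2.Rodrigues(np.float64(c['rvec']))[0]
    w=(p-np.ravel(c['tvec']))@R; w[(d<=0)|(th>1.2)]=np.nan; return w
E
cat > wr.py <<'E'
from h import *
import sys
k=sys.argv[1]
im,d=camera('wrist'); w=wcloud(d); cv2.imwrite(f'pics/wr{k}.png',im); np.save(f'wr{k}.npy',w)
s,ds=camera('scene'); ws=cloud(ds,'scene'); cv2.imwrite(f'pics/sr{k}.png',s)
o=ctrl.get_obs();print(o['eef_pos'],o['eef_rot'],o['time_s'])
c=calibration('wrist');R=cv2.Rodrigues(np.float64(c['rvec']))[0];print('cam',-R.T@np.ravel(c['tvec']))
for n,ww,im in [('wrist',w,im),('scene',ws,s)]:
    hsv=cv2.cvtColor(im,cv2.COLOR_BGR2HSV).astype(int);H,S=hsv[...,0],hsv[...,1];x,y,z=ww[...,0],ww[...,1],ww[...,2]
    B=(x>.4)&(x<.63)&(y<-.28)&(y>-.37)&(z>.05)
    m=B&((H<5)|(H>174))&(S>170)
    P=ww[m]
    if len(P)<10: print(n,'none');continue
    print(n,'sleeve',m.sum(),P.mean(0).round(4),np.percentile(P,3,0).round(4),np.percentile(P,97,0).round(4),np.linalg.svd(P-P.mean(0))[2][0].round(3))
    P=ww[B&(x<.585)]; l=cv2.fitLine(np.float32(P),cv2.DIST_HUBER,0,.01,.01).ravel(); print(' whole line',l.round(4),len(P))
E
python3 wr.py 1
```

```text
[ 0.60134842 -0.31694003  0.25081387] [-6.47470762e-04  5.97151367e-02  9.98215186e-01  3.53496055e-04] 8.0167
cam [ 0.53614683 -0.30875603  0.39303244]
wrist sleeve 492 [ 0.5772 -0.3248  0.0958] [ 0.5609 -0.3304  0.0843] [ 0.5935 -0.3199  0.1067] [ 0.814 -0.055 -0.578]
 whole line [ 0.1408 -0.0117  0.99    0.5796 -0.3327  0.3151] 12621
scene sleeve 205 [ 0.5776 -0.3266  0.0949] [ 0.5609 -0.3309  0.0819] [ 0.5944 -0.3209  0.1074] [ 0.823 -0.056 -0.566]
 whole line [ 0.0649 -0.0763  0.995   0.5598 -0.3296  0.1727] 401
```

View pics/wr1.png

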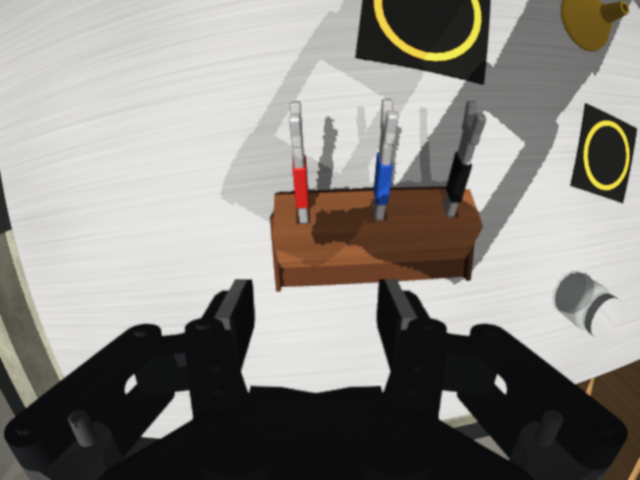

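>>> move_arm(series=[[[0.5, 15, -6, 0, -0.03], [0.5, 29, -11.5, 0, -0.03], [0.5, 29, -11.5, 35, -0.03], [0.5, 29, -11.5, 70, -0.03], [0.5, 29, -11.5, 105, -0.03], [0.5, 29, -11.5, 130, -0.03], [0.5, 29, -11.5, 155, -0.03], [0.5, 29, -11.5, 170, -0.03], [0.5, 29, -11.5, 182, -0.03], [0.5, 29, -11.5, 182, -0.03]]])

```text
time_s: 8.85
eef_pos: [0.5695, -0.3248, 0.0667]
eef_rot: [-0.002, 0.045, 0.999, 0.001]
wrist_force: [-0.7, 0.4, -0.2]
opening: 0.498
grasp_force: 0.0
```

```bash
python3 wr.py 2
python3 - <<'E'
import cv2,numpy as np
a=cv2.imread('pics/wr2.png')[160:460,170:470];b=cv2.imread('pics/sr2.png')[230:430,100:300]
cv2.imwrite('pics/c2.png',np.hstack([cv2.resize(a,(400,400)),cv2.resize(b,(400,400))]))
E
```

```text
[ 0.57152707 -0.32628448  0.07004049] [ 1.72564053e-04  4.53677485e-02  9.98970325e-01 -1.63077236e-04] 8.95
cam [ 0.50589311 -0.31983643  0.21212062]
wrist sleeve 1607 [ 0.5736 -0.325   0.1   ] [ 0.558  -0.3303  0.0872] [ 0.5939 -0.319   0.1085] [ 0.855 -0.061 -0.515]
 whole line [-0.0802  0.7538  0.6522  0.5587 -0.324   0.1511] 50103
scene sleeve 205 [ 0.5775 -0.3266  0.0946] [ 0.5604 -0.3309  0.0804] [ 0.5948 -0.321   0.1072] [ 0.837 -0.071 -0.542]
 whole line [-0.2338  0.0398  0.9715  0.5374 -0.3313  0.3414] 6432
```

View pics/c2.png

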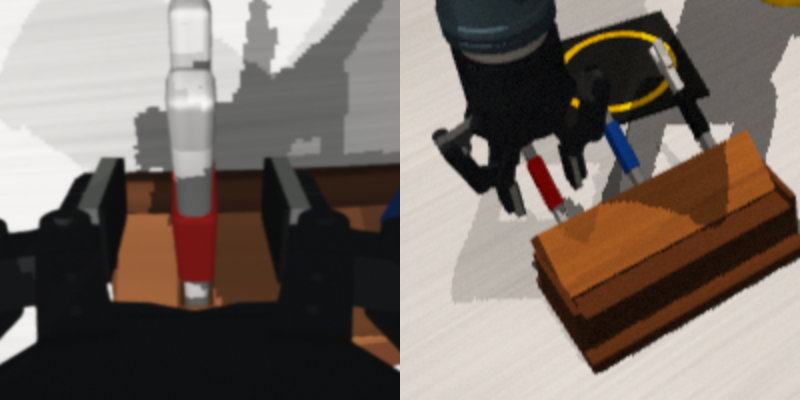

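>>> move_arm(series=[[[0.3, 0, 0, 0, 0], [0.2, 0, 0, 0, 0], [0.0, 0, 0, 0, 0], [0.0, 0, 0, 0, 0], [0.0, 0, 0, 0, 0], [0.0, 0, 0, 0, 0], [0.0, 0, 0, 0, 0], [0.0, 4, 0, -2.8, 0], [0.0, 8, 0, -5.6, 0], [0.0, 12, 0, -8.4, 0]]])

```text
time_s: 9.78
eef_pos: [0.5608, -0.3254, 0.0788]
eef_rot: [0.002, 0.045, 0.999, -0.001]
wrist_force: [4.9, 0.4, 0.5]
opening: 0.119
grasp_force: 58.0
```

>>> move_arm(series=[[[0.0, 5, 0, -3.5, 0], [0.0, 10, 0, -7, 0], [0.0, 15, 0, -10.5, 0], [0.0, 20, 0, -14, 0], [0.0, 25, 0, -17.5, 0], [0.0, 30, 0, -21, 0], [0.0, 35, 0, -24.5, 0], [0.0, 41, 0, -29, 0], [0.0, 45, 0, -32, 0], [0.0, 45, 0, -32, 0]]])

```text
time_s: 10.62
eef_pos: [0.5141, -0.3213, 0.1103]
eef_rot: [-0.0, 0.046, 0.999, -0.0]
wrist_force: [-0.1, -0.1, -0.8]
opening: 0.116
grasp_force: 58.5
```

>>> move_arm(series=[[[0.0, 4, 0, -20, 0], [0.0, 4, 0, -42, 0], [0.0, -5, 0, -42, 0], [0.0, -15, 0, -42, 0], [0.0, -25, 0, -42, 0], [0.0, -35, 0, -42, 0], [0.0, -45, 0, -42, 0], [0.0, -50, 0, -42, 0], [0.0, -50, 0, -42, 0], [0.0, -50, 0, -42, 0]]])

```text
time_s: 11.45
eef_pos: [0.5646, -0.325, 0.1502]
eef_rot: [-0.001, 0.045, 0.999, 0.001]
wrist_force: [-0.2, -0.3, -1.5]
opening: 0.122
grasp_force: 58.6
```

```bash
cat > st.py <<'E'
from h import *
import sys
k=sys.argv[1]
im,d=camera('scene'); w=cloud(d,'scene'); wi,dw=camera('wrist'); ww=wcloud(dw)
o=ctrl.get_obs();p=o['eef_pos'];print(np.round(p,4),np.round(o['eef_rot'],3),np.round(o['wrist_force'],1),o['time_s'])
for n,W,I in [('scene',w,im),('wrist',ww,wi)]:
    for r in outline_of('red_wrench',n)[:1]:
        P=W[r['region']]; P=P[np.linalg.norm(P-(p+[0,0,.019]),axis=1)<.1]
        if len(P)<10: continue
        l=cv2.fitLine(np.float32(P),cv2.DIST_HUBER,0,.01,.01).ravel(); s=(P-l[3:])@l[:3]; l*=np.r_[[np.sign(-l[0])]*3,1,1,1]
        print(n,round(r['conf'],2),len(P),'dir',l[:3].round(3),'elev',np.degrees(np.arcsin(l[2])).round(1),'c',l[3:].round(4),'ext',s.min().round(3),s.max().round(3))
g=proj([p],'scene')[0].astype(int); y0=max(0,min(280,g[1]-100)); x0=max(0,min(440,g[0]-100))
cv2.imwrite(f'pics/st{k}.png',np.hstack([cv2.resize(im[y0:y0+200,x0:x0+200],(400,400),interpolation=2),cv2.resize(wi,(400,400))]))
E
python3 st.py 1
```

```text
[ 0.5642 -0.3253  0.1508] [-0.001  0.045  0.999  0.   ] [ 0.9 -0.4 -0.8] 11.55
scene 0.93 434 dir [-0.805  0.073  0.588] elev 36.0 c [ 0.5921 -0.3278  0.1591] ext -0.052 0.052
wrist 0.91 7069 dir [-0.825  0.052  0.563] elev 34.3 c [ 0.545  -0.323   0.1913] ext -0.04 0.102
```

View pics/st1.png

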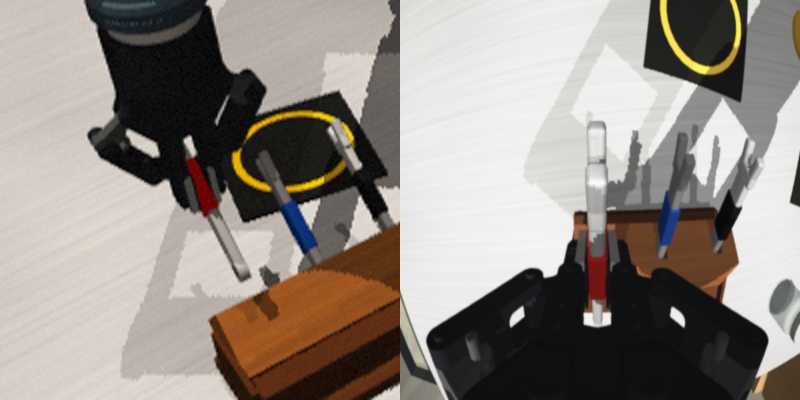

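>>> move_arm(series=[[[0.0, 0, 0, 10, 0], [0.0, 0, 0, 20, 0], [0.0, 0, 0, 26, 0], [0.0, 0, 0, 30, 0], [0.0, 0, 0, 34, 0], [0.0, 0, 0, 38, 0], [0.0, 0, 0, 42, 0], [0.0, 0, 0, 46, 0], [0.0, 0, 0, 50, 0], [0.0, 0, 0, 50, 0]]])

```text
time_s: 12.48
eef_pos: [0.5673, -0.3273, 0.1041]
eef_rot: [0.003, 0.045, 0.999, -0.002]
wrist_force: [4.6, -0.9, 5.1]
opening: 0.115
grasp_force: 58.9
```

```bash
python3 st.py 2
```

```text
[ 0.5673 -0.3274  0.1042] [ 0.003  0.045  0.999 -0.002] [ 3.7 -2.8  4.9] 12.5833
scene 0.84 442 dir [-0.872  0.113  0.476] elev 28.4 c [ 0.6052 -0.3305  0.1119] ext -0.064 0.043
```

>>> move_arm(series=[[[0.0, 0, 0, 4, 0], [0.0, 0, 0, 8, 0], [0.0, 0, 0, 12, 0], [0.0, 0, 0, 15, 0], [0.0, 0, 0, 18, 0], [0.0, 0, 0, 21, 0], [0.0, 0, 0, 24, 0], [0.0, 0, 0, 26, 0], [0.0, 0, 0, 26, 0], [0.0, 0, 0, 26, 0]]])

```text
time_s: 13.52
eef_pos: [0.5644, -0.3266, 0.0772]
eef_rot: [-0.0, 0.045, 0.999, -0.001]
wrist_force: [-5.8, 0.5, 9.7]
opening: 0.119
grasp_force: 60.4
```

```bash
python3 st.py 3
```

```text
[ 0.5644 -0.3266  0.0772] [-0.     0.045  0.999 -0.001] [-5.   0.7 10.1] 13.6167
scene 0.91 380 dir [-0.985  0.151  0.082] elev 4.7 c [ 0.5989 -0.3299  0.1043] ext -0.052 0.048
wrist 0.57 7162 dir [-0.993  0.094  0.075] elev 4.3 c [ 0.5421 -0.3241  0.1079] ext -0.045 0.073
```

>>> move_arm(series=[[[0.0, 0, 0, 2, 0], [0.0, 0, 0, 4, 0], [0.0, 0, 0, 5, 0], [0.0, 0, 0, 5, 0], [0.0, 0, 0, 5, 0], [0.0, 0, 0, 5, 0], [0.0, 0, 0, 5, 0], [0.0, 0, 0, 5, 0], [0.0, 0, 0, 5, 0], [0.0, 0, 0, 5, 0]]])

```text
time_s: 14.55
eef_pos: [0.5643, -0.3266, 0.0723]
eef_rot: [-0.0, 0.045, 0.999, -0.001]
wrist_force: [-6.4, 0.6, 11.9]
opening: 0.117
grasp_force: 61.4
```

```bash
python3 st.py 4
```

```text
[ 0.5642 -0.3266  0.0722] [-0.     0.045  0.999 -0.001] [-6.1 -0.2 10.4] 14.65
scene 0.75 352 dir [-0.992  0.121  0.017] elev 1.0 c [ 0.5925 -0.3289  0.1025] ext -0.064 0.055
wrist 0.65 6998 dir [-0.997  0.077  0.   ] elev 0.0 c [ 0.5368 -0.3237  0.1012] ext -0.041 0.055
```

>>> move_arm(series=[[[0.0, 0, 0, -10, 0], [0.0, 0, 0, -30, 0], [0.0, 0, 0, -55, 0], [0.0, 0, 0, -80, 0], [0.0, 0, 0, -105, 0], [0.0, 0, 0, -125, 0], [0.0, 0, 0, -130, 0], [0.0, 0, 0, -130, 0], [0.0, 0, 10, -130, 0], [0.0, 0, 30, -130, 0]]])

```text
time_s: 15.58
eef_pos: [0.566, -0.296, 0.1981]
eef_rot: [-0.002, 0.047, 0.999, 0.001]
wrist_force: [1.2, 0.0, -1.3]
opening: 0.121
grasp_force: 59.5
```

>>> move_arm(series=[[[0.0, 2, 30, 0, 0], [0.0, 4, 60, 0, 0], [0.0, 6, 90, 0, 0], [0.0, 8, 120, 0, 0], [0.0, 10, 150, 0, 0], [0.0, 12, 180, 0, 0], [0.0, 14, 210, 0, 0], [0.0, 16, 240, 0, 0], [0.0, 18, 270, 0, 0], [0.0, 20, 300, 0, 0]]])

```text
time_s: 16.42
eef_pos: [0.5726, 0.0073, 0.198]
eef_rot: [-0.002, 0.045, 0.999, 0.0]
wrist_force: [0.2, 0.4, -1.2]
opening: 0.118
grasp_force: 59.5
```

>>> move_arm(series=[[[0.0, 0, 25, 0, 0], [0.0, 0, 45, 0, 0], [0.0, 0, 60, 10, 0], [0.0, 0, 70, 20, 0], [0.0, 0, 70, 40, 0], [0.0, 0, 70, 60, 0], [0.0, 0, 70, 72, 0], [0.0, 0, 70, 78, 0], [0.0, 0, 70, 78, 0], [0.0, 0, 70, 78, 0]]])

```text
time_s: 17.25
eef_pos: [0.5808, 0.0743, 0.1224]
eef_rot: [-0.0, 0.046, 0.999, -0.0]
wrist_force: [-0.3, 0.4, -1.8]
opening: 0.119
grasp_force: 59.5
```

```bash
python3 st.py 5; python3 lamp.py 5 2>/dev/null | grep -E 'green|red'
```

```text
[0.5818 0.0743 0.1237] [ 0.001  0.046  0.999 -0.   ] [-0.4  0.  -1.1] 17.35
scene 0.62 243 dir [-0.995  0.094  0.016] elev 0.9 c [0.6253 0.0678 0.1489] ext -0.042 0.036
wrist 0.7 7062 dir [-0.996  0.086 -0.002] elev -0.1 c [0.5584 0.0768 0.1524] ext -0.045 0.052
green 8 [0.6026 0.3097 0.043 ] 83.7
red 12 [0.6003 0.2942 0.0465] 84.6
```

View pics/st5.png

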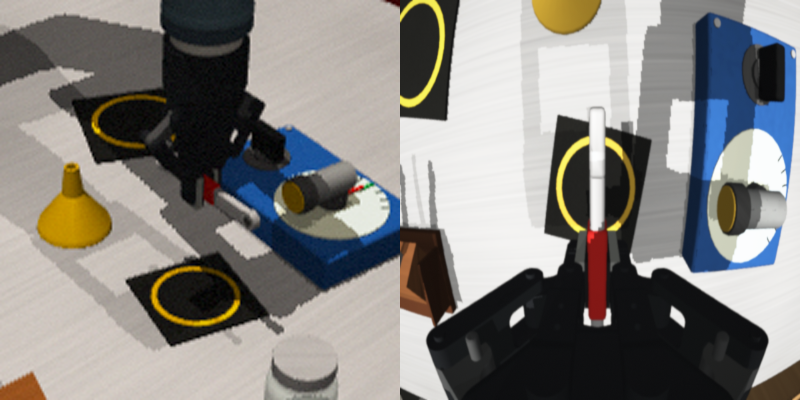

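>>> move_arm(series=[[[0.0, 1, -1, 0, 0], [0.0, 3, -1, 0, 0], [0.0, 3, -1, 0, 0], [0.0, 3, -1, 0, 0], [0.0, 3, -1, 0, 0], [0.0, 3, -1, 0, 0], [0.0, 3, -1, 0, 0], [0.0, 3, -1, 0, 0], [0.0, 3, -1, 0, 0], [0.0, 3, -1, 0, 0]]])

```text
time_s: 18.43
eef_pos: [0.5779, 0.0738, 0.1226]
eef_rot: [-0.0, 0.045, 0.999, -0.0]
wrist_force: [0.2, 0.2, -1.4]
opening: 0.113
grasp_force: 59.5
```

```bash
python3 -c "
from bench import ctrl,order
o=ctrl.get_obs();print(o['eef_pos'],o['grasp_force'],abs(o['dq']).max());print(order.hand_in())"
```

```text
[0.57788749 0.07383566 0.12261643] 59.49839651584625 0.0017562007482226538
the job is handed in; nothing more can be done
None
```

The job is handed in after about 18 s: the pointer measured within about 1° of the green mark, and the red-sleeved wrench was held still and level to about 1°, roughly 140 mm above the bench and within a few millimetres of the centre of the smallest pad; no verdict was returned.

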